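# Invert an agar tray with the flipper for incubation

## Robot

A 6-joint arm with a two-finger parallel gripper is mounted at the origin on the work surface. World frame = base frame: x ahead of the robot, y to its left, z up, the work surface at z = 0. Lengths are in mm, angles in rad, forces in N, time in s.
With the tool pointing down it reaches from about 350 to 850 mm from the base axis. Payload 8.1 kg.
Tool frame: the origin (TCP) lies at the very end of the fingers, on their centre line; the grasp point (between the pads) lies 19 mm behind it; z points along the fingers, y is the direction in which the jaws open and shut (so a half turn about z gives the same grasp; the last joint's range is limited). The gripper opens to 93 mm and grips with 3 to 60 N. Pads are 15 mm wide; open, the fingers measure 128 mm over their backs; the gripper's body (75 mm by 188 mm) begins 65 mm behind the grasp point.
Start: joints at [-1.299, 0.13, 1.488, -0, 1.523, -0.085], TCP at [209.587, -562.209, 218.635] pointing down, gripper open.
Joint ranges: [-2.96, 2.96], [-0.89, 2.26], [0.02, 2.5], [-1.34, 4.48], [0, 2.73], [-2.66, 2.66]. Speed limits (rad/s): [2.39, 2.39, 2.79, 3.14, 3.14, 3.14].

## Interface

Orientations are given as a 3x3 rotation matrix whose columns are the frame's x, y, z axes.
In Python, from workcell import manip gives the robot as it stands.
- The arm moves only by the tool jog_arm, never from a script. Its arguments are lists of equal length, an entry for each row: "claw": the finger opening in mm, from 0 to 93; "offset": the shift along the tool's x, y, z in mm, a list of three; "rotation": the turn, a rotation vector about the tool's x, y, z in rad, a list of three. In form: {"claw": [claw, ...], "offset": [[x, y, z], ...], "rotation": [[rx, ry, rz], ...]}. A call has 1 to 8 rows; each row is the pose to reach, as a shift and turn from the pose commanded when the call began, along the tool's axes at that moment; what a row does not reach only later rows make up. A row lasts 1/12 s, in which the tool goes at most 41.7 mm and 7.16 degrees, less where a joint would pass 70% of its speed; a pose out of reach is approached as far as the arm can. A call with a gripper value outside its range is refused whole. The fingers move at their own pace and stop on an object; "grip_force" is the grip in N (left out, the last holds). Time passes only in rows, so rows that repeat a pose let the fingers close. It gives the time, the measured TCP pose, the force and the opening at its end, in the units of the state.
- manip.observe(): the state, without advancing time (a new reading comes with each control period).
- manip.capture(name): name is "scene" or "top"; returns the picture (420x560x3 uint8, red, green, blue); there is no depth.
- manip.camera_info(name): a dict with "fx", "fy", "cx", "cy" (pixels), "D" ([k1, k2, p1, p2, k3] as OpenCV has them; the pictures are not rectified), "rvec" (rotation vector, rad) and "tvec" (3), from world to camera coordinates, as OpenCV has them. Camera axes: x right, y down, z forward; pixel columns grow to the right and rows downward; lengths in mm; the calibration is good to about 2 mm. A picture is of the moment at which its call begins. camera_info takes no time and is no camera call.
- manip.finish_job(): hands the job in, once; it reports no verdict.
Trained networks look in the newest picture that a camera, given by its name, has taken for a name from the list of things; names that differ only in an ending like _2 or _b are one class to them, and where a whole thing is asked for, a point or a joint stands for the part that bears it (a point fixed in the world has none). Each returns a list of dicts, best first, with "conf" (0 to 1); they miss things now and then, are a little off and sometimes report something else, mostly with a low value. They report only what shows in the picture. A call takes as long as a camera call. They do not tell look-alikes from the thing itself.
- manip.find_in(camera, label): "centre" ([x, y, z] in mm, in world coordinates, good to about 4 mm: the middle of the surface that is visible of it).
- manip.spot_point(camera, label): "centre" ([x, y, z] in mm, in world coordinates, good to about 4 mm: a listed point, or the origin of a listed thing).
The state is a dict: "time_s": time; "joints": joint angles; "qd": joint speeds; "effort": joint torques, N m; "tool_pos": TCP position; "orientation": TCP orientation; "wrist_force": force on the tool from outside, world axes, zero at the start; "ft_torque": the same for the moment, N m; "width": finger opening in mm.
Only numpy, scipy, OpenCV 4.12 (cv2) and the standard library are available. Lean on these libraries where they do the work, as an engineer would, in place of code of your own. Each camera call takes 0.05 s, during which the arm holds its last target. There are 200 camera calls.

## Task

Swing the flipper down flat on its rubber rest, seat the amber agar tray face-up and fully home in its pocket and let go of it, then swing the flipper by its red handle all the way over, so that the tray drops face-down into the blue nest. Swing the empty flipper back flat on its rest, leaving the tray lying flat in the blue nest; leave the green tray and the other things on the bench where they are.

Things in the scene. Friction and masses are not known exactly. Their poses are not given: they have to be found in the camera images.
- stand: Fixed flipper stand, grey base slab 170 x 240 mm, 10 mm thick, placed and turned differently each time. Origin: centre of its underside. x axis parallel to the hinge shaft; +y is the loading side (rubber rest, top 26 mm above the bench, 64 mm from the hinge), -y the side of the blue nest. Two dark hinge posts at x = +-76 mm reach 59 mm up.
- hinge (a point): Middle of the hinge shaft: on the stand, 50 mm above the bench over the stand's origin; same axes as the stand. The shaft runs along x.
- flipper (a joint): Flipper's angle, rad: 0 = flat on the loading side (+y of the stand), pocket up; 1.57 = upright; 3.14 = turned right over the blue nest, pocket down. Stops at 0 and 3.14. Stiff hinge: the flipper stays at any angle where it is left and takes about 2 to 6 N at the handle to swing. It starts partly raised.
- handle (a point): Middle of the flipper's red handle, a round bar 12 mm thick, 90 mm long, parallel to the shaft and 148 mm from it (50 mm above the bench at either end of the swing). It can turn within a grip from above during the swing. Struts 40 mm either side of its middle join it to the plate, whose edge is 38 mm nearer the hinge: a finger fits between. Axes turn with the flipper; x along the bar.
- pocket (a point): Centre of the floor of the flipper's pocket, 64 mm from the hinge axis, 34 mm above the bench at joint 0. z points out of the pocket (up at joint 0), x along its long side and the hinge. Inside 113 x 74 mm; walls straight for 4 mm, then flared 2.5 mm outward up to 8 mm. Plate 134 x 92 x 8 mm.
- catches (a point): Midway between two small orange half-disc catches at the pocket's short ends, 10 mm above its floor; axes as the pocket. Geared to the swing, they turn in over the ends of the tray's skirt (8.5 mm above the floor, up to 7 mm in) and hold it; they are turned away at both ends of the swing: the tray goes in freely below about 0.1 rad and is surely let go only above about 3.05.
- nest_seat (a point): Where the tray's origin comes to lie: centre of its underside when the tray lies face-down in the blue nest, 64 mm from the hinge axis on the stand's -y side, 52 mm above the bench (nest floor at 26 mm, wall tops at 54 mm). Inside 117 x 77 mm, flared at the top. Same axes as the stand. With the flipper right over, the tray falls about 14 mm into the nest.
- amber_tray: Agar tray to be turned over, the amber one: white skirt 110 x 70 mm, 6 mm thick, on it an amber block 94 x 54 mm, 20 mm high (26 mm in all), 110 to 230 g. Origin: centre of the skirt's underside (white, two thin amber lines); z up out of the amber face, x along the 110 mm side. Starts face-up; can be gripped across the 54 mm, fingers above the skirt. Either way round in the pocket.
- green_tray: Same tray with green agar: a bystander on the bench near the amber one (they swap places). Same size, origin and axes.
- bottle: Amber glass bottle, 60 mm across, 140 mm high, standing upright between the trays and the stand. Origin at the centre of its foot. Bystander.
- dish_stack: Stack of round dishes, 90 mm across, 80 mm high, origin at the centre of its foot. Bystander.
- tip_box: Blue box with a pale lid, 90 x 60 mm (x, y), 60 mm high, origin at the centre of its underside. Bystander.
Not all that is in view belongs to the job. Leave any grey or purple look-alike of the amber_tray alone.

How it is judged:
By the outcome, as a careful person would: the job done as asked, in the order asked, and still so for the second after the job is handed in, with the robot touching nothing.
It also fails if it takes over 72 s, if anything falls off the work surface, if the arm or the gripper's body presses on something with over 40 N, if the wrist force passes 120 N, or if a joint passes its speed limit or range.

## Working session

There is one attempt and no reset: what is moved stays moved. The work goes in short steps, Python scripts to look and compute and a tool call to move; the robot and the scene stay as the last step left them, time stands still between calls to the robot, and variables do not carry over. Pictures are saved under pics/ and viewed, about 8 in all and at most 12, crops included, and the job is handed in when it is done.

Besides the shell and the picture viewer there is one more tool, called after "Request:" as name(argument=value, ...), one argument or row to a line, values as JSON. jog_arm: Moves the arm, as the interface text tells. Its arguments: {"type":"object","properties":{"claw":{"type":"array","items":{"type":"number"}},"offset":{"type":"array","items":{"type":"array","items":{"type":"number"}}},"rotation":{"type":"array","items":{"type":"array","items":{"type":"number"}}},"grip_force":{"type":"number"}},"required":["claw","offset","rotation"]}

```bash
mkdir -p pics; ls; cat > h.py <<'E'
import numpy as np, cv2
from workcell import manip
def save(cam,name,crop=None,s=1):
    im=manip.capture(cam)[:,:,::-1]
    if crop: im=im[crop[1]:crop[3],crop[0]:crop[2]]
    if s!=1: im=cv2.resize(im,None,fx=s,fy=s,interpolation=cv2.INTER_CUBIC)
    cv2.imwrite('pics/'+name,im)
def K(c):
    i=manip.camera_info(c); return np.array([[i['fx'],0,i['cx']],[0,i['fy'],i['cy']],[0,0,1.]]),np.array(i['D']),np.array(i['rvec'],float),np.array(i['tvec'],float)
def proj(c,P):
    k,D,r,t=K(c); return cv2.projectPoints(np.array(P,float).reshape(-1,1,3),r,t,k,D)[0].reshape(-1,2)
def back(c,uv,z):
    k,D,r,t=K(c); n=cv2.undistortPoints(np.array(uv,float).reshape(-1,1,2),k,D).reshape(-1,2)
    R=cv2.Rodrigues(r)[0]; d=np.c_[n,np.ones(len(n))]@R; o=-R.T@t.ravel()
    return o+d*((z-o[2])/d[:,2])[:,None]
E
python3 - <<'E'
from h import *
a=manip.capture('scene');b=manip.capture('top')
cv2.imwrite('pics/s0.png',a[:,:,::-1]);cv2.imwrite('pics/t0.png',b[:,:,::-1])
for c in ('scene','top'):
    for l in ['stand','hinge','handle','pocket','nest_seat','amber_tray','green_tray','bottle','dish_stack','tip_box']:
        r=manip.spot_point(c,l); print(c,l,[(np.round(x['centre']).tolist(),round(x['conf'],2)) for x in r[:4]])
print(manip.observe())
E
```

```text
pics
scene stand [([476.0, -124.0, -4.0], 0.64)]
scene hinge [([473.0, -130.0, 46.0], 0.73)]
scene handle [([473.0, -126.0, 199.0], 0.76)]
scene pocket [([469.0, -112.0, 117.0], 0.95)]
scene nest_seat [([488.0, -190.0, 47.0], 0.75)]
scene amber_tray [([601.0, 338.0, 3.0], 0.93), ([574.0, 500.0, -3.0], 0.93), ([763.0, 330.0, 0.0], 0.86), ([475.0, -129.0, -1.0], 0.52)]
scene green_tray []
scene bottle [([538.0, 185.0, 1.0], 0.62)]
scene dish_stack [([600.0, 338.0, 2.0], 0.68), ([701.0, 120.0, -0.0], 0.63), ([473.0, -126.0, -1.0], 0.54), ([474.0, -130.0, 50.0], 0.19)]
scene tip_box [([448.0, -424.0, 0.0], 0.77)]
top stand [([476.0, -128.0, -2.0], 0.93)]
top hinge [([472.0, -126.0, 51.0], 0.58)]
top handle [([475.0, -131.0, 196.0], 0.9)]
top pocket [([470.0, -109.0, 115.0], 0.84)]
top nest_seat [([490.0, -190.0, 53.0], 0.69)]
top amber_tray [([598.0, 345.0, 2.0], 0.72), ([427.0, 326.0, 2.0], 0.72), ([704.0, 120.0, 4.0], 0.62), ([768.0, 332.0, -3.0], 0.58)]
top green_tray [([429.0, 322.0, 2.0], 0.62)]
top bottle [([473.0, -122.0, 115.0], 0.2)]
top dish_stack [([702.0, 120.0, 2.0], 0.98), 
[... 159 characters left out ...]
.14486954e-05,
        1.52304047e+00, -8.53878378e-02]), 'qd': array([-0.00031104,  0.00032362, -0.00039816,  0.00012801, -0.00145971,
       -0.00016986]), 'effort': array([-3.02799499e-04, -5.59776521e+01, -4.92066300e+01,  7.65720382e-02,
        2.25837232e-02, -3.46991385e-05]), 'tool_pos': array([ 209.57818232, -562.1733378 ,  218.58881377]), 'orientation': array([[ 9.37026731e-01,  3.49257649e-01, -2.33927021e-05],
       [ 3.49257649e-01, -9.37026722e-01,  1.26727581e-04],
       [ 2.23409900e-05, -1.26917211e-04, -9.99999992e-01]]), 'wrist_force': array([-0.13543578, -0.92924938,  0.23502976]), 'ft_torque': array([ 0.06839033, -0.06520414, -0.02326828]), 'width': 92.81325930902108}
```

View pics/s0.png

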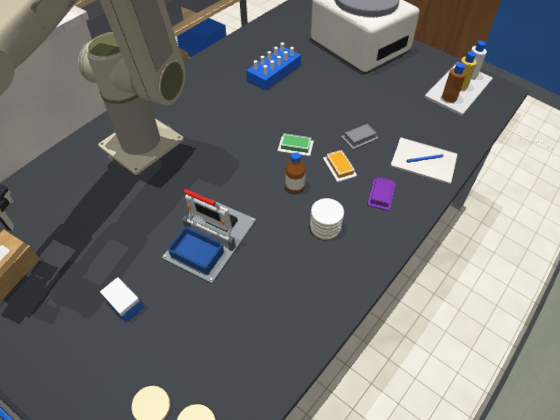

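View pics/t0.png

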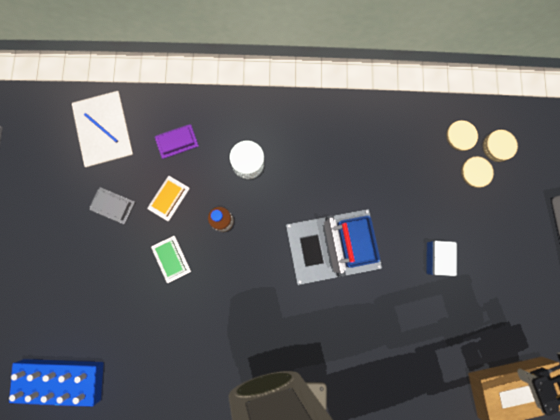

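```bash
python3 - <<'E'
from h import *
for c in ('scene','top'):
    print(c,proj(c,[[600,340,26],[427,325,26],[574,500,26],[766,331,26],[475,-128,50],[474,-128,198],[489,-190,50]]).round().tolist())
E
```

```text
scene [[340.0, 162.0], [295.0, 140.0], [361.0, 132.0], [383.0, 189.0], [208.0, 230.0], [200.0, 196.0], [195.0, 247.0]]
top [[167.0, 196.0], [168.0, 258.0], [109.0, 203.0], [174.0, 138.0], [336.0, 244.0], [346.0, 242.0], [359.0, 240.0]]
```

The look-alike candidates (top view pixels) are amber (168,198), green (171,259), grey (111,205) and purple (176,141). The amber block on a white skirt at (168,198), scene (340,163), matches the description. The paper and pen, the bottles on a tray and the pale discs are clutter. The flipper stands nearly upright, with its red handle at (348,243), the blue nest to the right of it and the rubber rest at (312,250). I'll check this in close crops.

```bash
cat >> h.py <<'E'
def Rz(a): c,s=np.cos(a),np.sin(a); return np.array([[c,-s,0],[s,c,0],[0,0,1.]])
def rect(cx,cy,a,w,h,z): return np.array([[cx,cy,0]])+np.array([[-w/2,-h/2,z],[w/2,-h/2,z],[w/2,h/2,z],[-w/2,h/2,z]])@Rz(a).T
E
python3 - <<'E'
from h import *
im=cv2.imread('pics/t0.png'); sc=cv2.imread('pics/s0.png')
# tray fit: white/amber mask in each picture
hsv=cv2.cvtColor(im,cv2.COLOR_BGR2HSV); x0,y0,x1,y1=143,170,195,226
m=np.zeros(im.shape[:2],np.uint8); m[y0:y1,x0:x1]=(hsv[y0:y1,x0:x1,2]>110)*255
n,l,st,ct=cv2.connectedComponentsWithStats(m); k=1+np.argmax(st[1:,4]); 
ys,xs=np.where(l==k); W=back('top',np.c_[xs,ys],6.)[:,:2].astype(np.float32)
(c,s,a)=cv2.minAreaRect(W); print('tray whole',c,s,a, len(xs))
am=((hsv[...,0]>8)&(hsv[...,0]<28)&(hsv[...,1]>150)&(hsv[...,2]>120)); am[:y0]=0;am[y1:]=0;am[:,:x0]=0;am[:,x1:]=0
ys,xs=np.where(am); W=back('top',np.c_[xs,ys],26.)[:,:2].astype(np.float32); print('amber',cv2.minAreaRect(W),W.mean(0))
A=cv2.resize(im[200:295,280:390],None,fx=5,fy=5,interpolation=cv2.INTER_CUBIC)
B=cv2.resize(im[170:226,143:195],None,fx=5,fy=5,interpolation=cv2.INTER_CUBIC)
out=np.zeros((475,810,3),np.uint8); out[:,:550]=A; out[:280,550:810]=B
cv2.imwrite('pics/t1.png',out[:,:800])
cv2.imwrite('pics/s1.png',cv2.resize(sc[180:285,155:265],None,fx=5.5,fy=5.5,interpolation=cv2.INTER_CUBIC))
E
```

```text
tray whole (597.0538330078125, 341.43560791015625) (75.67546844482422, 115.24983978271484) 60.621212005615234 1075
amber ((596.7178344726562, 341.42340087890625), (42.4782829284668, 83.19029998779297), 59.95785140991211) [596.6999  341.66754]
```

View pics/t1.png

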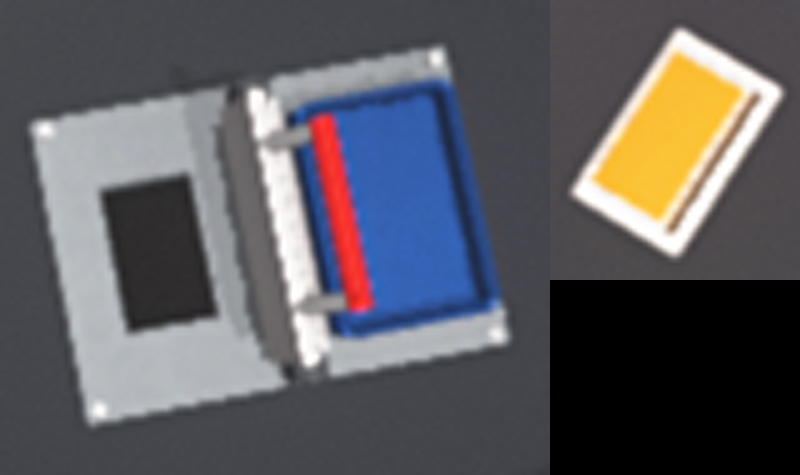

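View pics/s1.png

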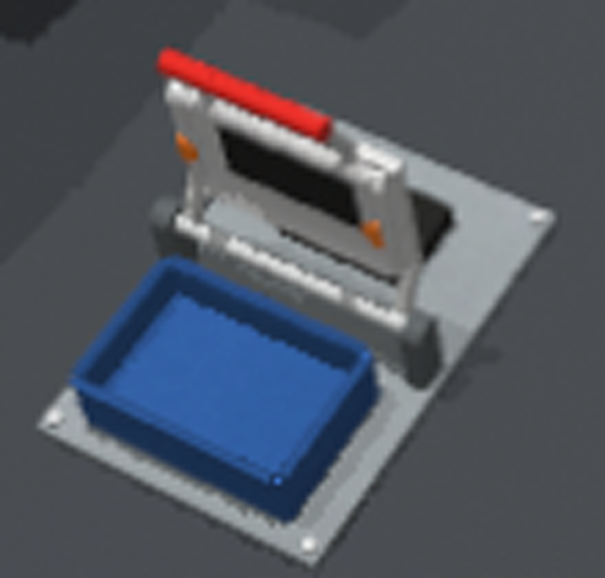

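The crops confirm the choice: an amber block on a white skirt. They also show the slab corners in t1 at (30,125), (443,45), (510,338) and (92,425).

```bash
python3 - <<'E'
from h import *
from scipy.optimize import least_squares
t=np.array([[30,125],[443,45],[510,338],[92,425]])/5+[280,200]-.4
s=np.array([[553,213],[315,567],[38,427]])/5.5+[155,180]-.4
print('top',back('top',t,10).round(1).tolist()); print('scene',back('scene',s,10).round(1).tolist())
# model: corners order top: (+y,+x),( -y,+x),(-y,-x),(+y,-x)
M=np.array([[85,120,10],[85,-120,10],[-85,-120,10],[-85,120,10.]])
def f(p,w): 
    P=lambda m:m@Rz(p[2]).T+[p[0],p[1],0]
    a=(proj('top',P(M))-t).ravel(); b=(proj('scene',P(M[[0,1,2]]))-s).ravel()
    return np.r_[a] if w==0 else b if w==1 else np.r_[a,b]
for w in range(3):
    r=least_squares(f,[475,-128,.24],args=(w,)); print(r.x, abs(r.fun).max())
# scene tray
sc=cv2.imread('pics/s0.png'); hsv=cv2.cvtColor(sc,cv2.COLOR_BGR2HSV).astype(int)
x0,y0,x1,y1=320,146,358,182
am=(hsv[...,0]>8)&(hsv[...,0]<28)&(hsv[...,1]>150)&(hsv[...,2]>200); am[:y0]=0;am[y1:]=0;am[:,:x0]=0;am[:,x1:]=0
ys,xs=np.where(am); W=back('scene',np.c_[xs,ys],26.)[:,:2].astype(np.float32); print('scene amber',cv2.minAreaRect(W),W.mean(0))
# flipper angle from red bar
for c,n in (('scene','s0'),('top','t0')):
    im=cv2.imread(f'pics/{n}.png').astype(int); q=(im[...,2]>150)&(im[...,1]<70)&(im[...,0]<70)
    ys,xs=np.where(q); print(c,'red',xs.mean(),ys.mean(),len(xs))
    for th in (1.2,1.3,1.4,1.5,1.6,1.7,1.8):
        p=r.x; h=np.array([0,148*np.cos(th),50+148*np.sin(th)])@Rz(p[2]).T+[p[0],p[1],0]; print(th,proj(c,h).round(1).tolist(),h.round())
E
```

```text
top [[529.2, 7.3, 10.0], [580.5, -226.1, 10.0], [416.9, -262.2, 10.0], [364.8, -30.2, 10.0]]
scene [[530.4, 6.7, 10.0], [583.2, -227.1, 10.0], [417.7, -262.2, 10.0]]
[ 4.72897735e+02 -1.27796818e+02  2.19329841e-01] 0.5207693484128129
[ 4.74082711e+02 -1.27913198e+02  2.18188209e-01] 0.4725948203480925
[ 4.73309779e+02 -1.27823005e+02  2.19419427e-01] 0.6675305234337543
scene amber ((598.1492919921875, 340.9406433105469), (43.39284133911133, 81.94583129882812), 61.01917266845703) [598.9087  340.63492]
scene red 198.42424242424244 196.3030303030303 132
1.2 [[211.3, 184.2]] [462. -75. 188.]
1.3 [[208.2, 186.7]] [465. -89. 193.]
1.4 [[204.9, 189.8]] [ 468. -103.  196.]
1.5 [[201.7, 193.3]] [ 471. -118.  198.]
1.6 [[198.5, 197.2]] [ 474. -132.  198.]
1.7 [[195.3, 201.6]] [ 477. -146.  197.]
1.8 [[192.3, 206.3]] [ 481. -161.  194.]
top red 347.52287581699346 241.94771241830065 153
1.2 [[323.3, 246.9]] [462. -75. 188.]
1.3 [[329.4, 245.7]] [465. -89. 193.]
1.4 [[335.7, 244.4]] [ 468. -103.  196.]
1.5 [[342.0, 243.1]] [ 471. -118.  198.]
1.6 [[348.2, 241.9]] [ 474. -132.  198.]
1.7 [[354.2, 240.6]] [ 477. -146.  197.]
1.8 [[360.0, 239.5]] [ 481. -161.  194.]
```

Request:
jog_arm(
  claw=[60,60,60,60,60,60,60,60],
  offset=[
    [25,-20,-30],
    [55,-43,-30],
    [85,-66,-30],
    [115,-90,-30],
    [145,-113,-30],
    [175,-137,-30],
    [205,-160,-30],
    [235,-184,-30],
  ],
  rotation=[
    [0,0,0.02],
    [0,0,0.04],
    [0,0,0.06],
    [0,0,0.08],
    [0,0,0.1],
    [0,0,0.12],
    [0,0,0.138],
    [0,0,0.138],
  ],
)

```text
time_s: 1.77
tool_pos: [366.1, -306.2, 248.9]
orientation: [[0.976, 0.216, 0.0], [0.216, -0.976, -0.001], [0.0, 0.001, -1.0]]
wrist_force: [0.8, -0.4, 0.3]
width: 59.9
```

```bash
cat >> h.py <<'E'
def off(*Ps):
    s=manip.observe(); R=s['orientation']; print('t',round(s['time_s'],2),s['tool_pos'].round(1),'F',s['wrist_force'].round(1),'w',round(s['width'],1),'yaw',np.arctan2(R[1,0],R[0,0]).round(4),'tilt',R[:2,2].round(4))
    for P in Ps: print(np.round(P,1),'->',((np.array(P)-s['tool_pos'])@R).round(1).tolist())
def fl(th,dz=-19,r=148,yaw=.2194,o=(473.3,-127.8)):
    return np.array([0,r*np.cos(th),50+dz+r*np.sin(th)])@Rz(yaw).T+[*o,0]
E
python3 -c "
from h import *
off([474,-131,250],fl(1.6))"
```

```text
t 1.77 [ 366.1 -306.2  248.9] F [ 0.8 -0.4  0.3] w 59.9 yaw 0.2173 tilt [ 0.0005 -0.0005]
[ 474 -131  250] -> [143.1, -147.8, -1.2]
[ 474.2 -132.   178.9] -> [143.1, -146.8, 69.9]
```

Request:
jog_arm(
  claw=[60,60,60,60,60,60,60,60],
  offset=[
    [28,-29,-1],
    [57,-59,-1],
    [86,-88,-1],
    [115,-118,-1],
    [143,-147,-1],
    [143,-147,23],
    [143,-147,47],
    [143,-147,70],
  ],
  rotation=[
    [0,0,0],
    [0,0,0],
    [0,0,0],
    [0,0,0],
    [0,0,0],
    [0,0,0],
    [0,0,0],
    [0,0,0],
  ],
)

```text
time_s: 2.43
tool_pos: [473.9, -132.1, 178.1]
orientation: [[0.976, 0.22, 0.001], [0.22, -0.976, -0.001], [0.001, 0.001, -1.0]]
wrist_force: [0.4, 0.1, -0.7]
width: 59.7
```

Request:
jog_arm(
  claw=[40,20,4,4,4,4],
  offset=[
    [0,0,0],
    [0,0,0],
    [0,0,0],
    [0,0,0],
    [0,0,0],
    [0,0,0],
  ],
  rotation=[
    [0,0,0],
    [0,0,0],
    [0,0,0],
    [0,0,0],
    [0,0,0],
    [0,0,0],
  ],
  grip_force=25,
)

```text
time_s: 2.93
tool_pos: [473.9, -133.7, 180.1]
orientation: [[0.976, 0.217, 0.002], [0.217, -0.976, -0.001], [0.002, 0.001, -1.0]]
wrist_force: [0.7, -0.7, -0.1]
width: 24.5
```

```bash
python3 -c "
from h import *
off(*[fl(t) for t in np.arange(1.6,-0.01,-.1)])"
```

```text
t 2.93 [ 473.9 -133.7  180.1] F [ 0.7 -0.7 -0.1] w 24.5 yaw 0.2184 tilt [ 0.0022 -0.0008]
[ 474.2 -132.   178.9] -> [0.7, -1.6, 1.1]
[ 471.  -117.6  178.6] -> [0.7, -16.4, 1.4]
[ 467.8 -103.2  176.8] -> [0.6, -31.0, 3.2]
[464.7 -89.2 173.6] -> [0.6, -45.5, 6.4]
[461.6 -75.5 168.9] -> [0.6, -59.5, 11.1]
[458.7 -62.3 162.9] -> [0.6, -73.0, 17.1]
[455.9 -49.8 155.5] -> [0.5, -85.9, 24.4]
[453.3 -38.  146.9] -> [0.5, -97.9, 33.0]
[450.9 -27.2 137.2] -> [0.5, -109.1, 42.8]
[448.7 -17.3 126.3] -> [0.5, -119.2, 53.6]
[446.7  -8.6 114.6] -> [0.4, -128.1, 65.3]
[445.  -1. 102.] -> [0.4, -135.9, 77.9]
[443.6   5.2  88.6] -> [0.4, -142.3, 91.3]
[442.5  10.2  74.7] -> [0.3, -147.4, 105.2]
[441.7  13.8  60.4] -> [0.3, -151.1, 119.5]
[441.2  15.9  45.8] -> [0.3, -153.3, 134.1]
[441.1  16.7  31. ] -> [0.2, -154.1, 148.9]
```

Request:
jog_arm(
  claw=[4,4,4,4],
  offset=[
    [0,0,0],
    [0,0,0],
    [0,0,0],
    [0,0,0],
  ],
  rotation=[
    [0,0,0],
    [0,0,0],
    [0,0,0],
    [0,0,0],
  ],
)

```text
time_s: 3.27
tool_pos: [473.4, -133.0, 179.2]
orientation: [[0.976, 0.217, 0.001], [0.217, -0.976, 0.0], [0.001, -0.0, -1.0]]
wrist_force: [-1.4, 2.0, 4.9]
width: 11.1
```

```bash
python3 -c "
from h import *
off(fl(1.6))"
```

```text
t 3.27 [ 473.4 -133.   179.2] F [-1.4  2.   4.9] w 11.1 yaw 0.2189 tilt [0.0007 0.0002]
[ 474.2 -132.   178.9] -> [1.0, -0.8, 0.3]
```

Request:
jog_arm(
  claw=[4,4,4,4,4,4,4,4],
  offset=[
    [0,-8,0],
    [0,-19,1],
    [0,-30,2],
    [0,-44,5],
    [0,-58,10],
    [0,-71.5,16],
    [0,-84.5,23.5],
    [0,-96.5,32],
  ],
  rotation=[
    [0,0,0],
    [0,0,0],
    [0,0,0],
    [0,0,0],
    [0,0,0],
    [0,0,0],
    [0,0,0],
    [0,0,0],
  ],
)

```text
time_s: 3.93
tool_pos: [453.0, -37.8, 147.0]
orientation: [[0.976, 0.218, 0.003], [0.218, -0.976, -0.0], [0.003, 0.001, -1.0]]
wrist_force: [7.6, -1.3, 1.7]
width: 10.7
```

```bash
python3 -c "
from h import *
off(*[fl(t) for t in np.arange(.9,-0.01,-.1)],fl(0,-22))"
```

```text
t 3.93 [453.  -37.8 147. ] F [ 7.6 -1.3  1.7] w 10.7 yaw 0.2194 tilt [ 0.0031 -0.0005]
[453.3 -38.  146.9] -> [0.2, 0.3, 0.1]
[450.9 -27.2 137.2] -> [0.2, -10.8, 9.8]
[448.7 -17.3 126.3] -> [0.1, -20.9, 20.6]
[446.7  -8.6 114.6] -> [0.1, -29.9, 32.4]
[445.  -1. 102.] -> [0.1, -37.6, 45.0]
[443.6   5.2  88.6] -> [0.0, -44.1, 58.3]
[442.5  10.2  74.7] -> [-0.0, -49.2, 72.2]
[441.7  13.8  60.4] -> [-0.1, -52.8, 86.5]
[441.2  15.9  45.8] -> [-0.1, -55.1, 101.2]
[441.1  16.7  31. ] -> [-0.2, -55.8, 115.9]
[441.1  16.7  28. ] -> [-0.2, -55.8, 118.9]
```

Request:
jog_arm(
  claw=[4,4,4,4,4,4,4,4],
  offset=[
    [0,-11,10],
    [0,-21,20.5],
    [0,-30,32],
    [0,-37.5,45],
    [0,-44,58],
    [0,-49,72],
    [0,-53,86.5],
    [0,-55,98],
  ],
  rotation=[
    [0,0,0],
    [0,0,0],
    [0,0,0],
    [0,0,0],
    [0,0,0],
    [0,0,0],
    [0,0,0],
    [0,0,0],
  ],
)

```text
time_s: 4.6
tool_pos: [440.7, 15.8, 47.8]
orientation: [[0.976, 0.218, 0.002], [0.218, -0.976, 0.0], [0.002, 0.0, -1.0]]
wrist_force: [5.0, -3.3, 2.3]
width: 11.1
```

Request:
jog_arm(
  claw=[4,4,4,4,4,4],
  offset=[
    [0,-0.5,6],
    [0,-1,12],
    [0,-1,17],
    [0,-1,20],
    [0,-1,22],
    [0,-1,22],
  ],
  rotation=[
    [0,0,0],
    [0,0,0],
    [0,0,0],
    [0,0,0],
    [0,0,0],
    [0,0,0],
  ],
)

```text
time_s: 5.1
tool_pos: [440.9, 16.9, 28.3]
orientation: [[0.976, 0.217, 0.001], [0.217, -0.976, 0.001], [0.002, -0.001, -1.0]]
wrist_force: [-5.2, 2.4, 22.7]
width: 11.3
```

```bash
python3 -c "
from h import *
off(fl(0))"
```

```text
t 5.1 [440.9  16.9  28.3] F [-5.2  2.4 22.7] w 11.3 yaw 0.2192 tilt [0.0014 0.0011]
[441.1  16.7  31. ] -> [0.1, 0.3, -2.7]
```

Request:
jog_arm(
  claw=[26,26,26,26,26,26,26,26],
  offset=[
    [0,0,-2],
    [0,0,-2.5],
    [0,0,-2.5],
    [0,0,-2.5],
    [0,0,-20],
    [0,0,-50],
    [0,0,-85],
    [0,0,-125],
  ],
  rotation=[
    [0,0,0],
    [0,0,0],
    [0,0,0],
    [0,0,0],
    [0,0,0],
    [0,0,0],
    [0,0,0],
    [0,0,0],
  ],
)

```text
time_s: 5.77
tool_pos: [437.9, 16.0, 150.6]
orientation: [[0.976, 0.217, -0.005], [0.217, -0.976, 0.001], [-0.005, -0.002, -1.0]]
wrist_force: [0.7, -0.1, -0.4]
width: 26.2
```

```bash
python3 -c "
from h import *
off([441,17,200],[597.5,341.3,200])
save('top','t2.png',(280,200,390,295),5)
q=manip.spot_point('top','handle');print(q)"
```

```text
t 5.77 [437.9  16.  150.6] F [ 0.7 -0.1 -0.4] w 26.2 yaw 0.2187 tilt [-0.0051  0.0005]
[441  17 200] -> [3.1, -0.4, -49.4]
[597.5 341.3 200. ] -> [226.2, -283.0, -50.0]
[]
```

Request:
jog_arm(
  claw=[80,80,80,80,80,80,80,80],
  offset=[
    [0,0,-25],
    [22,-28,-50],
    [50,-63,-50],
    [79,-99,-50],
    [107,-135,-50],
    [136,-171,-50],
    [164,-207,-50],
    [192,-242,-50],
  ],
  rotation=[
    [0,0,0.05],
    [0,0,0.15],
    [0,0,0.25],
    [0,0,0.35],
    [0,0,0.45],
    [0,0,0.55],
    [0,0,0.65],
    [0,0,0.734],
  ],
)

```text
time_s: 6.53
tool_pos: [564.1, 273.3, 200.0]
orientation: [[0.868, -0.497, -0.002], [-0.497, -0.868, -0.001], [-0.001, 0.001, -1.0]]
wrist_force: [0.8, -0.7, 0.9]
width: 74.6
```

```bash
python3 -c "
from h import *
off([597.5,341.3,120],[597.5,341.3,11])
for c in('top','scene'):
  manip.capture(c)
  for x in manip.spot_point(c,'amber_tray'): print(c,np.round(x['centre'],1),round(x['conf'],2))"
```

```text
t 6.53 [564.1 273.3 200. ] F [ 0.8 -0.7  0.9] w 74.6 yaw -0.5203 tilt [-0.0016 -0.0006]
[597.5 341.3 120. ] -> [-4.7, -75.7, 79.9]
[597.5 341.3  11. ] -> [-4.6, -75.9, 188.9]
top [573.  503.9  -1.1] 0.88
top [767.5 327.8  -3.2] 0.8
top [597.1 345.3   0.6] 0.41
scene [574.4 497.7  -5.9] 0.95
scene [764.2 330.9   2.4] 0.86
scene [600.5 339.2   1.8] 0.66
```

View pics/t2.png

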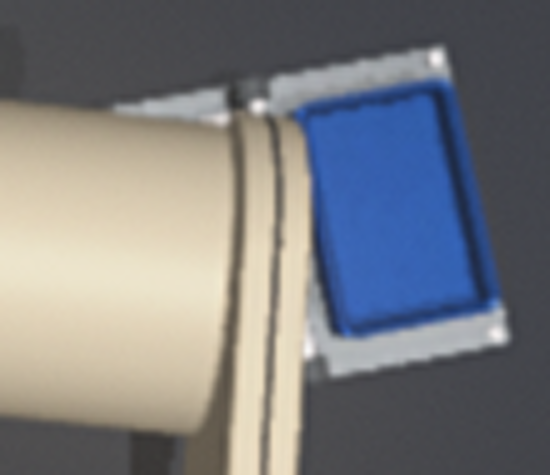

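The t2 picture shows only the arm, which blocks the flipper, and the nest at its edge. The tray estimates agree within 4 mm, so I'm descending to grasp.

Request:
jog_arm(
  claw=[85,85,85,85,85,85,85,85],
  offset=[
    [-2,-30,10],
    [-4,-60,30],
    [-4.6,-76,65],
    [-4.6,-76,100],
    [-4.6,-76,130],
    [-4.6,-76,160],
    [-4.6,-76,180],
    [-4.6,-76,190],
  ],
  rotation=[
    [0,0,0],
    [0,0,0],
    [0,0,0],
    [0,0,0],
    [0,0,0],
    [0,0,0],
    [0,0,0],
    [0,0,0],
  ],
)

```text
time_s: 7.4
tool_pos: [595.0, 336.8, 7.8]
orientation: [[0.87, -0.493, -0.005], [-0.493, -0.87, -0.003], [-0.003, 0.005, -1.0]]
wrist_force: [-0.1, -1.1, -0.7]
width: 84.9
```

Request:
jog_arm(
  claw=[40,40,40,40,40,40,40,40],
  offset=[
    [0,0,0],
    [0,0,0],
    [0,0,0],
    [0,0,0],
    [0,0,0],
    [0,0,0],
    [0,0,0],
    [0,0,0],
  ],
  rotation=[
    [0,0,0],
    [0,0,0],
    [0,0,0],
    [0,0,0],
    [0,0,0],
    [0,0,0],
    [0,0,0],
    [0,0,0],
  ],
  grip_force=25,
)

```text
time_s: 8.07
tool_pos: [599.0, 340.4, 13.8]
orientation: [[0.87, -0.493, 0.003], [-0.493, -0.87, 0.001], [0.002, -0.003, -1.0]]
wrist_force: [-0.5, -1.2, 6.9]
width: 53.7
```

```bash
python3 -c "
from h import *
off([597.5,341.3,10])
save('scene','s2.png',(160,110,400,290),3.3)"
```

```text
t 8.07 [599.  340.4  13.8] F [-0.5 -1.2  6.9] w 53.7 yaw -0.515 tilt [0.0031 0.0014]
[597.5 341.3  10. ] -> [-1.8, -0.1, 3.8]
```

View pics/s2.png

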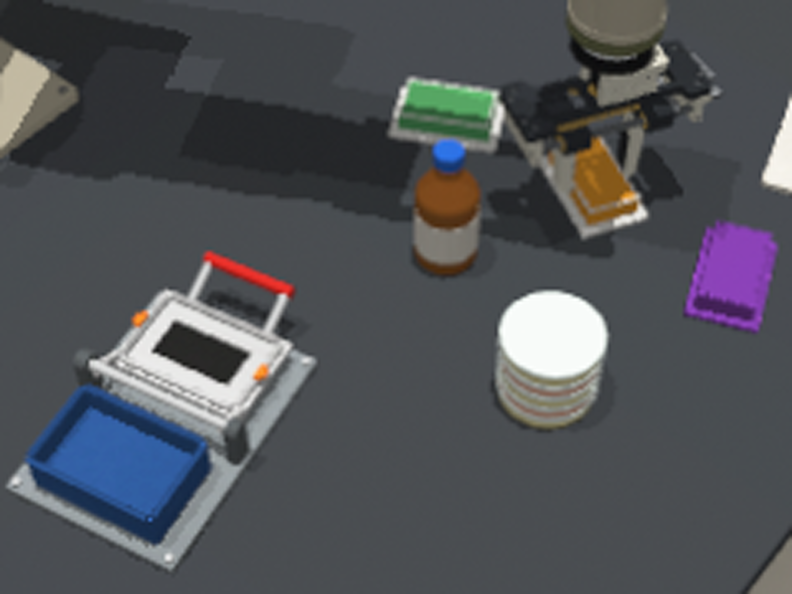

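The flipper lies flat with its pocket up and empty, and the tray is gripped at a width of 53.7. The bystanders haven't moved.

Request:
jog_arm(
  claw=[40,40,40,40,40,40,40,40],
  offset=[
    [0,0,-5],
    [0,0,-15],
    [0,0,-40],
    [0,0,-70],
    [0,0,-100],
    [0,0,-135],
    [0,0,-170],
    [0,0,-200],
  ],
  rotation=[
    [0,0,0],
    [0,0,0],
    [0,0,0],
    [0,0,0],
    [0,0,0],
    [0,0,0],
    [0,0,0],
    [0,0,0],
  ],
)

```text
time_s: 8.78
tool_pos: [597.6, 339.7, 215.1]
orientation: [[0.87, -0.493, 0.001], [-0.493, -0.87, 0.001], [0.001, -0.001, -1.0]]
wrist_force: [-0.1, 1.3, -1.9]
width: 53.9
```

```bash
python3 -c "
from h import *
p=fl(0,0,64)
off([p[0],p[1],210])
for i in range(4): manip.capture('scene'); print(manip.observe()['tool_pos'].round(1))
print(p)"
```

```text
t 8.78 [597.6 339.7 215.1] F [-0.1  1.3 -1.9] w 53.9 yaw -0.5151 tilt [0.0014 0.0007]
[459.4 -65.3 210. ] -> [79.3, 420.6, 4.6]
[600.1 340.9 223. ]
[600.6 341.2 220.8]
[599.5 340.6 217. ]
[598.1 339.9 213.5]
[459.3707811  -65.33419447  50.        ]
```

Request:
jog_arm(
  claw=[40,40,40,40,40,40,40,40],
  offset=[
    [1,7,0],
    [4,22,0],
    [9,46,0],
    [15,77,0],
    [21,110,0],
    [27,143,0],
    [33,176,0],
    [40,210,0],
  ],
  rotation=[
    [0,0,0],
    [0,0,0],
    [0,0,-0.05],
    [0,0,-0.1],
    [0,0,-0.16],
    [0,0,-0.22],
    [0,0,-0.28],
    [0,0,-0.35],
  ],
)

```text
time_s: 9.65
tool_pos: [526.3, 135.4, 208.8]
orientation: [[0.987, -0.161, -0.005], [-0.161, -0.987, -0.001], [-0.004, 0.002, -1.0]]
wrist_force: [0.4, -0.6, -0.8]
width: 53.8
```

```bash
python3 -c "
from h import *
p=fl(0,0,64)
off([p[0],p[1],210])"
```

```text
t 9.65 [526.3 135.4 208.8] F [ 0.4 -0.6 -0.8] w 53.8 yaw -0.1621 tilt [-0.0046 -0.0009]
[459.4 -65.3 210. ] -> [-33.7, 208.9, -0.7]
```

Request:
jog_arm(
  claw=[40,40,40,40,40,40,40,40],
  offset=[
    [-5,33,0],
    [-10,66,0],
    [-15,99,0],
    [-21,130,0],
    [-26,160,0],
    [-30,185,0],
    [-33,202,0],
    [-34,209,0],
  ],
  rotation=[
    [0,0,-0.06],
    [0,0,-0.12],
    [0,0,-0.18],
    [0,0,-0.24],
    [0,0,-0.3],
    [0,0,-0.34],
    [0,0,-0.37],
    [0,0,-0.383],
  ],
)

```text
time_s: 10.32
tool_pos: [458.4, -65.4, 209.2]
orientation: [[0.976, 0.216, -0.004], [0.216, -0.976, 0.0], [-0.004, -0.001, -1.0]]
wrist_force: [-0.1, 0.8, -2.3]
width: 53.6
```

Request:
jog_arm(
  claw=[40,40,40,40,40,40,40,40],
  offset=[
    [0,0,8],
    [0,0,25],
    [0,0,45],
    [0,0,62],
    [0,0,75],
    [0,0,82],
    [0,0,85],
    [0,0,85],
  ],
  rotation=[
    [0,0,0],
    [0,0,0],
    [0,0,0],
    [0,0,0],
    [0,0,0],
    [0,0,0],
    [0,0,0],
    [0,0,0],
  ],
)

```text
time_s: 10.98
tool_pos: [459.9, -62.7, 125.1]
orientation: [[0.976, 0.216, -0.003], [0.216, -0.976, 0.001], [-0.002, -0.001, -1.0]]
wrist_force: [0.4, -0.1, -0.5]
width: 54.0
```

```bash
python3 -c "
from h import *
for i in range(4): manip.capture('scene')
print(manip.observe()['tool_pos'])
p=fl(0,0,64)
off([p[0],p[1],44])
a=manip.capture('scene');b=manip.capture('top')
cv2.imwrite('pics/s3f.png',a[:,:,::-1]);cv2.imwrite('pics/t3f.png',b[:,:,::-1])
off([p[0],p[1],44])
A=cv2.resize(a[165:265,165:265,::-1],None,fx=4,fy=4,interpolation=2)
B=cv2.resize(b[195:295,285:385,::-1],None,fx=4,fy=4,interpolation=2)
cv2.imwrite('pics/c3.png',np.hstack([A,B]))"
```

```text
[461.66608128 -63.42230373 127.57293818]
t 11.18 [461.7 -63.4 127.6] F [-0.3  0.1 -1.3] w 53.5 yaw 0.2178 tilt [ 0.0015 -0.0003]
[459.4 -65.3  44. ] -> [-2.8, 1.3, 83.6]
t 11.28 [461.6 -63.5 127.5] F [-0.2 -0.9 -1. ] w 53.7 yaw 0.2178 tilt [ 0.0015 -0.0004]
[459.4 -65.3  44. ] -> [-2.7, 1.3, 83.5]
```

View pics/c3.png

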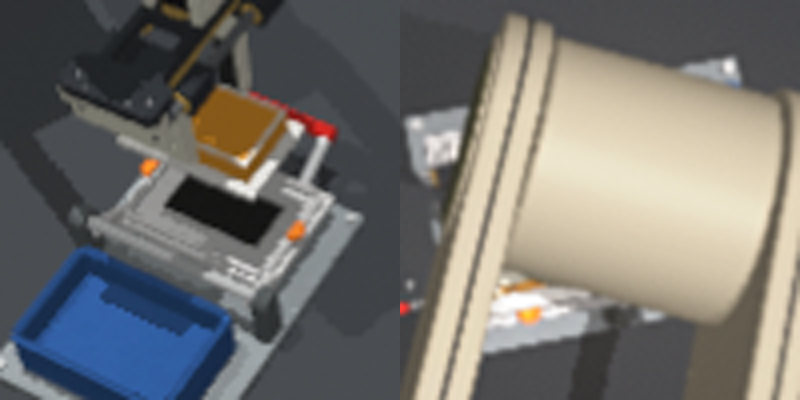

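The scene half of c3 shows the tray held above the pocket, with the skirt corners near (118,138), (250,195) and (300,127). The top half is covered by the arm. I'll zoom in to measure the tray relative to the plate.

```bash
python3 -c "
from h import *
a=cv2.imread('pics/s3f.png')
cv2.imwrite('pics/c4.png',cv2.resize(a[184:240,184:254],None,fx=10,fy=10,interpolation=cv2.INTER_CUBIC))
import numpy as np
M=lambda w,h,z,r=64: np.array([[sx*w/2,r+sy*h/2,z] for sx,sy in((-1,-1),(1,-1),(1,1),(-1,1))])@Rz(.2194).T+[473.3,-127.8,0]
f=lambda P:((proj('scene',P)-[184,184]+.5)*10).round(0).tolist()
print('plate top z34',f(M(134,92,34)));print('wall rim?',f(M(118,79,42)))
for z in (111,114,117): print('skirt',z,f(M(110,70,z+6)))
print('amber top',f(M(94,54,114+26)))"
```

```text
plate top z34 [[86.0, 357.0], [481.0, 533.0], [644.0, 299.0], [257.0, 136.0]]
wall rim? [[117.0, 335.0], [466.0, 489.0], [607.0, 288.0], [264.0, 144.0]]
skirt 111 [[95.0, 167.0], [435.0, 313.0], [567.0, 131.0], [233.0, -5.0]]
skirt 114 [[93.0, 160.0], [434.0, 306.0], [566.0, 124.0], [232.0, -12.0]]
skirt 117 [[92.0, 153.0], [433.0, 299.0], [565.0, 118.0], [230.0, -19.0]]
amber top [[122.0, 104.0], [416.0, 228.0], [520.0, 88.0], [230.0, -30.0]]
```

View pics/c4.png

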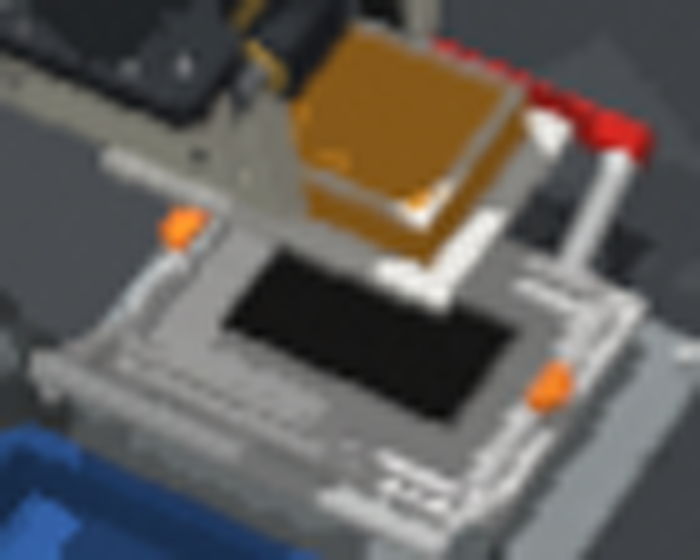

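The skirt corners at (103,155), (442,303) and (570,120) put the tray about 1–2 mm off the pocket centre. The catches at (183,228) and (551,388) are turned out. I'll correct by (-1.4, +1.0) and descend gently.

Request:
jog_arm(
  claw=[40,40,40,40,40,40,40,40],
  offset=[
    [-1,0.5,8],
    [-1.4,1,20],
    [-1.4,1,34],
    [-1.4,1,48],
    [-1.4,1,57],
    [-1.4,1,62],
    [-1.4,1,65],
    [-1.4,1,66],
  ],
  rotation=[
    [0,0,-0.001],
    [0,0,-0.002],
    [0,0,-0.002],
    [0,0,-0.002],
    [0,0,-0.002],
    [0,0,-0.002],
    [0,0,-0.002],
    [0,0,-0.002],
  ],
)

```text
time_s: 11.95
tool_pos: [459.6, -64.6, 60.1]
orientation: [[0.976, 0.218, -0.001], [0.218, -0.976, 0.0], [-0.001, -0.0, -1.0]]
wrist_force: [-0.2, 0.4, -2.2]
width: 53.8
```

Request:
jog_arm(
  claw=[40,40,40,40,40,40,40,40],
  offset=[
    [0,0,1],
    [0,0,3],
    [0,0,5],
    [0,0,7],
    [0,0,9],
    [0,0,11],
    [0,0,13],
    [0,0,14],
  ],
  rotation=[
    [0,0,0],
    [0,0,0],
    [0,0,0],
    [0,0,0],
    [0,0,0],
    [0,0,0],
    [0,0,0],
    [0,0,0],
  ],
)

```text
time_s: 12.62
tool_pos: [460.6, -64.9, 47.6]
orientation: [[0.976, 0.218, 0.001], [0.218, -0.976, -0.0], [0.001, 0.001, -1.0]]
wrist_force: [-5.6, 1.3, 18.7]
width: 53.5
```

Request:
jog_arm(
  claw=[40,40,40,40],
  offset=[
    [0,0,1],
    [0,0,2],
    [0,0,2],
    [0,0,2],
  ],
  rotation=[
    [0,0,0],
    [0,0,0],
    [0,0,0],
    [0,0,0],
  ],
)

```text
time_s: 12.95
tool_pos: [460.8, -64.9, 47.4]
orientation: [[0.976, 0.218, 0.001], [0.218, -0.976, -0.0], [0.001, 0.001, -1.0]]
wrist_force: [-10.1, 3.0, 27.2]
width: 54.1
```

Contact shows a sideways push toward -x, so I'll ease off, shift by -1.5 in x and press again.

Request:
jog_arm(
  claw=[40,40,40,40,40,40,40,40],
  offset=[
    [0,0,-2],
    [-0.7,0,-3],
    [-1.5,0,-3],
    [-1.5,0,-2],
    [-1.5,0,-1],
    [-1.5,0,0],
    [-1.5,0,0],
    [-1.5,0,0],
  ],
  rotation=[
    [0,0,0],
    [0,0,0],
    [0,0,0],
    [0,0,0],
    [0,0,0],
    [0,0,0],
    [0,0,0],
    [0,0,0],
  ],
)

```text
time_s: 13.62
tool_pos: [460.7, -65.0, 47.4]
orientation: [[0.976, 0.218, 0.004], [0.218, -0.976, -0.0], [0.004, 0.001, -1.0]]
wrist_force: [-3.0, 4.6, 21.5]
width: 53.9
```

```bash
python3 -c "
from h import *
off()
a=manip.capture('scene')[:,:,::-1]
cv2.imwrite('pics/c5.png',cv2.resize(a[184:240,184:254],None,fx=10,fy=10,interpolation=cv2.INTER_CUBIC))
M=lambda w,h,z,r=64: np.array([[sx*w/2,r+sy*h/2,z] for sx,sy in((-1,-1),(1,-1),(1,1),(-1,1))])@Rz(.2194).T+[473.3,-127.8,0]
f=lambda P:((proj('scene',P)-[184,184]+.5)*10).round(0).tolist()
for z in (34,36,38): print('amber top',f(M(94,54,z+26)),f(M(110,70,z+6)))
"
```

```text
t 13.62 [460.7 -65.   47.4] F [-3.   4.6 21.5] w 53.9 yaw 0.2195 tilt [ 0.0043 -0.    ]
amber top [[166.0, 281.0], [446.0, 403.0], [544.0, 266.0], [267.0, 150.0]] [[138.0, 333.0], [463.0, 476.0], [587.0, 298.0], [268.0, 163.0]]
amber top [[165.0, 277.0], [445.0, 399.0], [543.0, 262.0], [267.0, 145.0]] [[137.0, 328.0], [462.0, 472.0], [587.0, 294.0], [267.0, 159.0]]
amber top [[164.0, 273.0], [445.0, 395.0], [543.0, 258.0], [266.0, 141.0]] [[136.0, 324.0], [461.0, 468.0], [586.0, 290.0], [266.0, 155.0]]
```

View pics/c5.png

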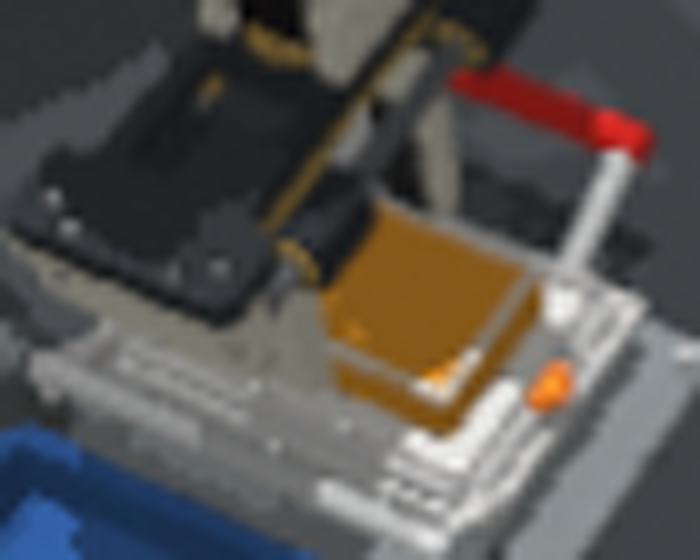

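The amber block's corners, near (450,408) and (540,272), match the prediction for a tray on the pocket floor. The TCP height (47.4 - 13.8 ≈ 34) agrees. Next I'll release.

Request:
jog_arm(
  claw=[40,40,62,64,64,64,64,64],
  offset=[
    [1,0,-1.5],
    [1,0,-2],
    [1,0,-2],
    [1,0,-2],
    [1,0,-2],
    [1,0,-2],
    [1,0,-15],
    [1,0,-40],
  ],
  rotation=[
    [0,0,0],
    [0,0,0],
    [0,0,0],
    [0,0,0],
    [0,0,0],
    [0,0,0],
    [0,0,0],
    [0,0,0],
  ],
)

```text
time_s: 14.33
tool_pos: [456.1, -64.0, 81.4]
orientation: [[0.976, 0.218, -0.007], [0.218, -0.976, 0.002], [-0.007, -0.003, -1.0]]
wrist_force: [-0.2, -0.3, 0.2]
width: 64.0
```

Request:
jog_arm(
  claw=[40,40,40,40,40,40,40,40],
  offset=[
    [0,0,-30],
    [0,0,-60],
    [0,-15,-80],
    [0,-40,-80],
    [0,-65,-80],
    [0,-85,-80],
    [0,-85,-80],
    [0,-85,-80],
  ],
  rotation=[
    [0,0,0],
    [0,0,0],
    [0,0,0],
    [0,0,0],
    [0,0,0],
    [0,0,0],
    [0,0,0],
    [0,0,0],
  ],
)

```text
time_s: 15.0
tool_pos: [440.4, 18.8, 164.3]
orientation: [[0.975, 0.22, -0.001], [0.22, -0.975, -0.0], [-0.001, 0.0, -1.0]]
wrist_force: [-0.2, -0.9, -0.4]
width: 40.4
```

```bash
python3 -c "
from h import *
off(fl(0,60),fl(0))
a=manip.capture('scene')[:,:,::-1]
cv2.imwrite('pics/c6.png',cv2.resize(a[174:244,174:264],None,fx=8,fy=8,interpolation=cv2.INTER_CUBIC))
M=lambda w,h,z,r=64: np.array([[sx*w/2,r+sy*h/2,z] for sx,sy in((-1,-1),(1,-1),(1,1),(-1,1))])@Rz(.2194).T+[473.3,-127.8,0]
f=lambda P:((proj('scene',P)-[174,174]+.5)*8).round(0).tolist()
for z in (34,38): print(f(M(94,54,z+26)),f(M(110,70,z+6)))
"
```

```text
t 15.0 [440.4  18.8 164.3] F [-0.2 -0.9 -0.4] w 40.4 yaw 0.2219 tilt [-0.0006 -0.0003]
[441.1  16.7 110. ] -> [0.2, 2.2, 54.3]
[441.1  16.7  31. ] -> [0.3, 2.2, 133.3]
[[213.0, 305.0], [437.0, 403.0], [515.0, 293.0], [294.0, 200.0]] [[190.0, 346.0], [450.0, 461.0], [550.0, 319.0], [294.0, 211.0]]
[[211.0, 298.0], [436.0, 396.0], [514.0, 286.0], [293.0, 193.0]] [[189.0, 339.0], [449.0, 454.0], [549.0, 312.0], [293.0, 204.0]]
```

View pics/c6.png

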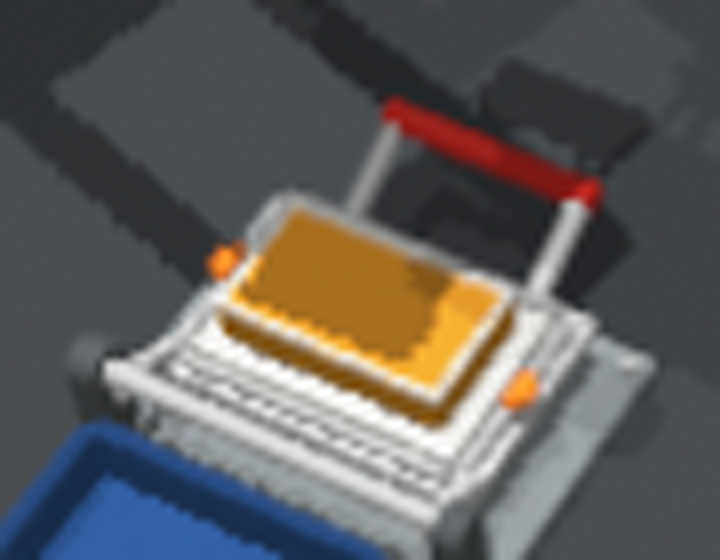

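The tray sits level and flush in the pocket. Its top corners near (218,310), (440,405) and (292,205) match the prediction for z=34. Now for the handle.

Request:
jog_arm(
  claw=[24,24,24,24,24,24,24,24],
  offset=[
    [0,2,10],
    [0,2,25],
    [0,2,45],
    [0,2,62],
    [0,2,68],
    [0,2,70],
    [0,2,70],
    [0,2,70],
  ],
  rotation=[
    [0,0,0],
    [0,0,0],
    [0,0,0],
    [0,0,0],
    [0,0,0],
    [0,0,0],
    [0,0,0],
    [0,0,0],
  ],
)

```text
time_s: 15.72
tool_pos: [441.9, 15.8, 95.4]
orientation: [[0.976, 0.217, 0.001], [0.217, -0.976, -0.0], [0.001, 0.0, -1.0]]
wrist_force: [0.2, -0.3, 0.4]
width: 24.1
```

```bash
python3 -c "
from h import *
manip.capture('scene');manip.capture('scene')
off(fl(0))"
```

```text
t 15.82 [442.2  16.   95.8] F [0.2 0.7 0.4] w 24.3 yaw 0.2196 tilt [ 0.0019 -0.0002]
[441.1  16.7  31. ] -> [-1.1, -0.9, 64.8]
```

Request:
jog_arm(
  claw=[24,24,24,24,24,24,24,24],
  offset=[
    [-1,-1,8],
    [-1,-1,20],
    [-1,-1,33],
    [-1,-1,45],
    [-1,-1,55],
    [-1,-1,61],
    [-1,-1,64],
    [-1,-1,65],
  ],
  rotation=[
    [0,0,0],
    [0,0,0],
    [0,0,0],
    [0,0,0],
    [0,0,0],
    [0,0,0],
    [0,0,0],
    [0,0,0],
  ],
)

```text
time_s: 16.48
tool_pos: [439.8, 17.1, 29.2]
orientation: [[0.976, 0.218, -0.001], [0.218, -0.976, 0.0], [-0.001, -0.0, -1.0]]
wrist_force: [-0.0, 0.0, -0.2]
width: 24.2
```

Request:
jog_arm(
  claw=[4,4,4,4,4,4],
  offset=[
    [0,0,0],
    [0,0,0],
    [0,0,0],
    [0,0,0],
    [0,0,0],
    [0,0,0],
  ],
  rotation=[
    [0,0,0],
    [0,0,0],
    [0,0,0],
    [0,0,0],
    [0,0,0],
    [0,0,0],
  ],
  grip_force=35,
)

```text
time_s: 16.98
tool_pos: [440.7, 16.9, 30.3]
orientation: [[0.976, 0.218, 0.001], [0.218, -0.976, -0.0], [0.001, 0.001, -1.0]]
wrist_force: [0.6, -0.8, 2.8]
width: 11.1
```

```bash
python3 -c "
from h import *
off(*[fl(t) for t in np.arange(0,3.15,.1)])"
```

```text
t 16.98 [440.7  16.9  30.3] F [ 0.6 -0.8  2.8] w 11.1 yaw 0.2198 tilt [ 0.0013 -0.0002]
[441.1  16.7  31. ] -> [0.3, 0.3, -0.7]
[441.2  15.9  45.8] -> [0.3, 1.0, -15.5]
[441.7  13.8  60.4] -> [0.3, 3.3, -30.1]
[442.5  10.2  74.7] -> [0.3, 6.9, -44.4]
[443.6   5.2  88.6] -> [0.4, 12.0, -58.3]
[445.  -1. 102.] -> [0.4, 18.5, -71.7]
[446.7  -8.6 114.6] -> [0.4, 26.2, -84.3]
[448.7 -17.3 126.3] -> [0.4, 35.2, -96.0]
[450.9 -27.2 137.2] -> [0.4, 45.2, -106.9]
[453.3 -38.  146.9] -> [0.4, 56.4, -116.6]
[455.9 -49.8 155.5] -> [0.4, 68.4, -125.2]
[458.7 -62.3 162.9] -> [0.4, 81.2, -132.6]
[461.6 -75.5 168.9] -> [0.4, 94.7, -138.6]
[464.7 -89.2 173.6] -> [0.4, 108.8, -143.3]
[ 467.8 -103.2  176.8] -> [0.4, 123.2, -146.5]
[ 471.  -117.6  178.6] -> [0.4, 137.9, -148.3]
[ 474.2 -132.   178.9] -> [0.4, 152.7, -148.6]
[ 477.5 -146.4  177.8] -> [0.4, 167.4, -147.4]
[ 480.6 -160.6  175.1] -> [0.4, 182.0, -144.7]
[ 483.7 -174.5  171.1] -> [0.4, 196.2, -140.7]
[ 486.7 -187.9  165.6] -> [0.4, 210.0, -135.2]
[ 489.6 -200.7  158.8] -> [0.4, 223.1, -128.4]
[ 492.3 -212.8  150.7] -> [0.4, 235.5, -120.2]
[ 494.8 -224.   141.4] -> [0.3, 247.0, -110.9]
[ 497.1 -234.3  131. ] -> [0.3, 257.5, -100.5]
[ 499.1 -243.5  119.6] -> [0.3, 266.9, -89.1]
[ 500.9 -251.6  107.3] -> [0.3, 275.2, -76.9]
[ 502.4 -258.4   94.3] -> [0.3, 282.1, -63.8]
[ 503.7 -263.9   80.6] -> [0.2, 287.8, -50.1]
[ 504.6 -268.1   66.4] -> [0.2, 292.0, -36.0]
[ 505.2 -270.8   51.9] -> [0.2, 294.8, -21.4]
[ 505.5 -272.1   37.2] -> [0.2, 296.2, -6.7]
```

Request:
jog_arm(
  claw=[4,4,4,4,4,4,4,4],
  offset=[
    [0,0,-5],
    [0,0.5,-14.5],
    [0,2,-26],
    [0,4.5,-37],
    [0,9,-51],
    [0,15,-65],
    [0,22,-78],
    [0,31,-91],
  ],
  rotation=[
    [0,0,0],
    [0,0,0],
    [0,0,0],
    [0,0,0],
    [0,0,0],
    [0,0,0],
    [0,0,0],
    [0,0,0],
  ],
)

```text
time_s: 17.65
tool_pos: [446.4, -10.9, 120.8]
orientation: [[0.976, 0.219, -0.001], [0.219, -0.976, 0.005], [0.0, -0.005, -1.0]]
wrist_force: [1.7, 10.3, -2.5]
width: 11.0
```

```bash
python3 -c "
from h import *
off(*[fl(t) for t in np.arange(.6,1.65,.1)])"
```

```text
t 17.65 [446.4 -10.9 120.8] F [ 1.7 10.3 -2.5] w 11.0 yaw 0.2205 tilt [-0.0007  0.0047]
[446.7  -8.6 114.6] -> [0.8, -2.2, 6.2]
[448.7 -17.3 126.3] -> [0.8, 6.7, -5.6]
[450.9 -27.2 137.2] -> [0.8, 16.7, -16.5]
[453.3 -38.  146.9] -> [0.8, 27.8, -26.3]
[455.9 -49.8 155.5] -> [0.7, 39.8, -35.0]
[458.7 -62.3 162.9] -> [0.7, 52.6, -42.4]
[461.6 -75.5 168.9] -> [0.7, 66.0, -48.5]
[464.7 -89.2 173.6] -> [0.7, 80.1, -53.2]
[ 467.8 -103.2  176.8] -> [0.7, 94.5, -56.5]
[ 471.  -117.6  178.6] -> [0.7, 109.2, -58.4]
[ 474.2 -132.   178.9] -> [0.7, 123.9, -58.8]
```

Request:
jog_arm(
  claw=[4,4,4,4,4,4,4,4],
  offset=[
    [0,9,-10],
    [0,20,-20],
    [0,31,-29],
    [0,44,-37],
    [0,57,-44],
    [0,71,-49.5],
    [0,85,-53],
    [0,99.5,-56],
  ],
  rotation=[
    [0,0,0],
    [0,0,0],
    [0,0,0],
    [0,0,0],
    [0,0,0],
    [0,0,0],
    [0,0,0],
    [0,0,0],
  ],
)

```text
time_s: 18.32
tool_pos: [468.1, -109.5, 179.1]
orientation: [[0.976, 0.219, -0.001], [0.219, -0.976, 0.002], [-0.0, -0.002, -1.0]]
wrist_force: [-8.6, 6.2, 10.2]
width: 11.3
```

```bash
python3 -c "
from h import *
off(*[fl(t) for t in np.arange(1.4,2.5,.1)])"
```

```text
t 18.32 [ 468.1 -109.5  179.1] F [-8.6  6.2 10.2] w 11.3 yaw 0.2209 tilt [-0.0005  0.002 ]
[ 467.8 -103.2  176.8] -> [1.1, -6.1, 2.3]
[ 471.  -117.6  178.6] -> [1.0, 8.6, 0.5]
[ 474.2 -132.   178.9] -> [1.0, 23.3, 0.1]
[ 477.5 -146.4  177.8] -> [1.0, 38.1, 1.3]
[ 480.6 -160.6  175.1] -> [1.0, 52.7, 3.9]
[ 483.7 -174.5  171.1] -> [0.9, 66.9, 7.9]
[ 486.7 -187.9  165.6] -> [0.9, 80.6, 13.4]
[ 489.6 -200.7  158.8] -> [0.9, 93.8, 20.2]
[ 492.3 -212.8  150.7] -> [0.9, 106.2, 28.2]
[ 494.8 -224.   141.4] -> [0.9, 117.7, 37.5]
[ 497.1 -234.3  131. ] -> [0.9, 128.3, 47.9]
```

Request:
jog_arm(
  claw=[4,4,4,4,4,4,4,4],
  offset=[
    [0.5,15,-0.5],
    [0.5,29.5,0],
    [0.5,44,2],
    [0.5,58.5,5],
    [0.5,72.5,10],
    [0.5,86,16],
    [0.5,99,23.5],
    [0.5,111,32],
  ],
  rotation=[
    [0,0,0],
    [0,0,0],
    [0,0,0],
    [0,0,0],
    [0,0,0],
    [0,0,0],
    [0,0,0],
    [0,0,0],
  ],
)

```text
time_s: 18.98
tool_pos: [491.7, -218.6, 143.9]
orientation: [[0.976, 0.218, -0.004], [0.218, -0.976, 0.002], [-0.003, -0.002, -1.0]]
wrist_force: [-5.8, 2.6, 2.7]
width: 11.0
```

```bash
python3 -c "
from h import *
off(*[fl(t) for t in np.arange(2.2,3.15,.1)])"
```

```text
t 18.98 [ 491.7 -218.6  143.9] F [-5.8  2.6  2.7] w 11.0 yaw 0.2194 tilt [-0.0035  0.0017]
[ 492.3 -212.8  150.7] -> [1.8, -5.6, -6.7]
[ 494.8 -224.   141.4] -> [1.8, 6.0, 2.5]
[ 497.1 -234.3  131. ] -> [1.9, 16.5, 12.9]
[ 499.1 -243.5  119.6] -> [1.9, 26.0, 24.3]
[ 500.9 -251.6  107.3] -> [1.9, 34.3, 36.5]
[ 502.4 -258.4   94.3] -> [2.0, 41.3, 49.6]
[ 503.7 -263.9   80.6] -> [2.0, 47.0, 63.2]
[ 504.6 -268.1   66.4] -> [2.1, 51.2, 77.4]
[ 505.2 -270.8   51.9] -> [2.1, 54.1, 91.9]
[ 505.5 -272.1   37.2] -> [2.1, 55.5, 106.6]
```

Request:
jog_arm(
  claw=[4,4,4,4,4,4,4,4],
  offset=[
    [0.5,11,9.5],
    [1,21,20.5],
    [1,30,32],
    [1,37.5,45],
    [1,43.5,58],
    [1,48,69.5],
    [1,51,80],
    [1,52.5,87],
  ],
  rotation=[
    [0,0,0],
    [0,0,0],
    [0,0,0],
    [0,0,0],
    [0,0,0],
    [0,0,0],
    [0,0,0],
    [0,0,0],
  ],
)

```text
time_s: 19.65
tool_pos: [503.3, -269.5, 55.7]
orientation: [[0.976, 0.217, -0.005], [0.217, -0.976, 0.002], [-0.004, -0.003, -1.0]]
wrist_force: [-7.3, -0.3, 2.9]
width: 10.8
```

```bash
python3 -c "
from h import *
off(fl(3.05),fl(3.14),fl(3.14,-22))"
```

```text
t 19.65 [ 503.3 -269.5   55.7] F [-7.3 -0.3  2.9] w 10.8 yaw 0.2191 tilt [-0.0048  0.0017]
[ 505.4 -271.6   44.5] -> [1.6, 2.6, 11.1]
[ 505.5 -272.3   31.2] -> [1.7, 3.3, 24.4]
[ 505.5 -272.3   28.2] -> [1.7, 3.3, 27.4]
```

Request:
jog_arm(
  claw=[4,4,4,4,4,4,4,4],
  offset=[
    [1,1,5],
    [1,2,10],
    [1,2.5,15],
    [1,3,20],
    [1,3,24],
    [1,3,27],
    [1,3,29],
    [1,3,31],
  ],
  rotation=[
    [0,0,0],
    [0,0,0],
    [0,0,0],
    [0,0,0],
    [0,0,0],
    [0,0,0],
    [0,0,0],
    [0,0,0],
  ],
)

```text
time_s: 20.32
tool_pos: [504.0, -272.3, 25.4]
orientation: [[0.976, 0.218, -0.006], [0.218, -0.976, 0.001], [-0.006, -0.003, -1.0]]
wrist_force: [-18.4, 1.1, 23.1]
width: 10.8
```

Request:
jog_arm(
  claw=[4,4,4,4,4,4],
  offset=[
    [0,0,0],
    [0,0,0],
    [0,0,0],
    [0,0,0],
    [0,0,0],
    [0,0,0],
  ],
  rotation=[
    [0,0,0],
    [0,0,0],
    [0,0,0],
    [0,0,0],
    [0,0,0],
    [0,0,0],
  ],
)

```text
time_s: 20.82
tool_pos: [504.0, -272.2, 25.5]
orientation: [[0.976, 0.218, -0.006], [0.218, -0.976, 0.001], [-0.006, -0.003, -1.0]]
wrist_force: [-13.4, -2.3, 4.7]
width: 11.0
```

```bash
python3 -c "
from h import *
off(*[fl(t) for t in np.arange(3.1416,2.4,-.1)])
for c in ('scene','top'):
  im=manip.capture(c)[:,:,::-1]; cv2.imwrite('pics/f7%s.png'%c,im)
A=cv2.imread('pics/f7scene.png')[180:290,150:270]; B=cv2.imread('pics/f7top.png')[195:305,290:410]
cv2.imwrite('pics/c7.png',cv2.resize(np.hstack([A,B]),None,fx=3.3,fy=3.3,interpolation=2))"
```

```text
t 20.82 [ 504.  -272.2   25.5] F [-13.4  -2.3   4.7] w 11.0 yaw 0.2193 tilt [-0.0064  0.0012]
[ 505.5 -272.3   31. ] -> [1.5, 0.3, -5.5]
[ 505.4 -271.5   45.8] -> [1.4, -0.4, -20.2]
[ 504.9 -269.4   60.4] -> [1.3, -2.7, -34.9]
[ 504.1 -265.8   74.7] -> [1.2, -6.4, -49.2]
[ 503.  -260.8   88.6] -> [1.1, -11.5, -63.1]
[ 501.6 -254.6  102. ] -> [1.0, -18.0, -76.4]
[ 499.9 -247.   114.6] -> [1.0, -25.7, -89.0]
[ 497.9 -238.3  126.3] -> [0.9, -34.7, -100.7]
```

View pics/c7.png

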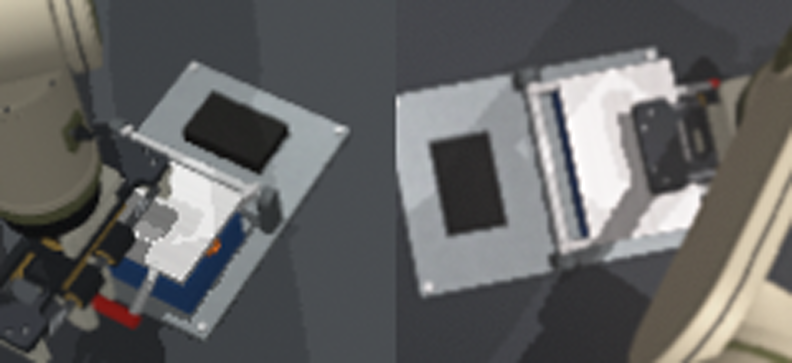

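The flipper is over the nest with its pocket down. The red bar's end is at (138,322) in the crop, which is px (191.8,277.6) in the full scene. I'll check that angle numerically before swinging back.

```bash
python3 -c "
from h import *
for th in (2.95,3.0,3.05,3.1,3.14):
  P=np.array([[45,148*np.cos(th),50+148*np.sin(th)],[67,110*np.cos(th)+8*np.sin(th),50+110*np.sin(th)-8*np.cos(th)]])@Rz(.2194).T+[473.3,-127.8,0]; print(th,proj('scene',P).round(1).tolist(),proj('top',P).round(1).tolist())
im=cv2.imread('pics/f7scene.png').astype(int);q=(im[...,2]>120)&(im[...,1]<60)&(im[...,0]<60);q[:250]=0
ys,xs=np.where(q);k=np.argsort(xs)[-8:];print(list(zip(xs[k],ys[k])))"
```

```text
2.95 [[190.0, 271.1], [205.3, 262.8]] [[387.1, 217.2], [371.2, 211.9]]
3.0 [[190.2, 272.9], [205.3, 264.2]] [[386.8, 217.4], [371.2, 212.1]]
3.05 [[190.5, 274.5], [205.4, 265.6]] [[386.3, 217.7], [371.1, 212.3]]
3.1 [[190.9, 276.1], [205.5, 266.9]] [[385.7, 218.0], [370.8, 212.5]]
3.14 [[191.2, 277.2], [205.7, 267.8]] [[385.1, 218.2], [370.6, 212.6]]
[(np.int64(186), np.int64(276)), (np.int64(187), np.int64(275)), (np.int64(187), np.int64(276)), (np.int64(188), np.int64(275)), (np.int64(188), np.int64(276)), (np.int64(188), np.int64(277)), (np.int64(189), np.int64(276)), (np.int64(189), np.int64(277))]
```

The angle agrees with 3.14. I'll regrip at the proper height, since the fingers slid 5 mm while pressing, and then swing back.

Request:
jog_arm(
  claw=[20,20,20,20,4,4,4,4],
  offset=[
    [0,0,0],
    [0,0,0],
    [1,0,-3],
    [1.5,0,-5],
    [1.5,0,-5],
    [1.5,0,-5],
    [1.5,0,-5],
    [1.5,0,-5],
  ],
  rotation=[
    [0,0,0],
    [0,0,0],
    [0,0,0],
    [0,0,0],
    [0,0,0],
    [0,0,0],
    [0,0,0],
    [0,0,0],
  ],
)

```text
time_s: 21.58
tool_pos: [509.3, -271.2, 32.2]
orientation: [[0.976, 0.218, 0.001], [0.218, -0.976, 0.001], [0.001, -0.001, -1.0]]
wrist_force: [-0.4, 4.4, 4.2]
width: 11.0
```

```bash
python3 -c "
from h import *
off(*[fl(t) for t in np.arange(3.1416,-.01,-.1)])"
```

```text
t 21.58 [ 509.3 -271.2   32.2] F [-0.4  4.4  4.2] w 11.0 yaw 0.2201 tilt [0.0006 0.0009]
[ 505.5 -272.3   31. ] -> [-3.9, 0.2, 1.2]
[ 505.4 -271.5   45.8] -> [-3.9, -0.6, -13.5]
[ 504.9 -269.4   60.4] -> [-3.8, -2.8, -28.2]
[ 504.1 -265.8   74.7] -> [-3.8, -6.5, -42.5]
[ 503.  -260.8   88.6] -> [-3.8, -11.5, -56.4]
[ 501.6 -254.6  102. ] -> [-3.8, -18.0, -69.7]
[ 499.9 -247.   114.6] -> [-3.8, -25.7, -82.3]
[ 497.9 -238.3  126.3] -> [-3.8, -34.7, -94.1]
[ 495.7 -228.4  137.2] -> [-3.8, -44.8, -104.9]
[ 493.3 -217.6  146.9] -> [-3.7, -55.9, -114.7]
[ 490.7 -205.8  155.5] -> [-3.7, -67.9, -123.3]
[ 487.9 -193.3  162.9] -> [-3.7, -80.8, -130.6]
[ 485.  -180.1  168.9] -> [-3.7, -94.3, -136.6]
[ 481.9 -166.4  173.6] -> [-3.7, -108.3, -141.3]
[ 478.8 -152.4  176.8] -> [-3.7, -122.8, -144.5]
[ 475.6 -138.   178.6] -> [-3.7, -137.5, -146.3]
[ 472.4 -123.6  178.9] -> [-3.6, -152.3, -146.6]
[ 469.1 -109.2  177.8] -> [-3.6, -167.0, -145.4]
[466.  -95.  175.1] -> [-3.6, -181.6, -142.8]
[462.9 -81.1 171.1] -> [-3.6, -195.8, -138.7]
[459.9 -67.7 165.6] -> [-3.6, -209.5, -133.2]
[457.  -54.9 158.8] -> [-3.6, -222.6, -126.4]
[454.3 -42.8 150.7] -> [-3.6, -235.0, -118.2]
[451.8 -31.6 141.4] -> [-3.6, -246.5, -108.9]
[449.5 -21.3 131. ] -> [-3.6, -257.0, -98.5]
[447.5 -12.1 119.6] -> [-3.6, -266.5, -87.1]
[445.7  -4.  107.3] -> [-3.6, -274.7, -74.9]
[444.2   2.8  94.3] -> [-3.6, -281.7, -61.8]
[442.9   8.3  80.6] -> [-3.6, -287.3, -48.1]
[442.   12.5  66.4] -> [-3.6, -291.5, -34.0]
[441.4  15.2  51.9] -> [-3.6, -294.4, -19.4]
[441.1  16.5  37.2] -> [-3.7, -295.7, -4.7]
```

Request:
jog_arm(
  claw=[4,4,4,4,4,4,4,4],
  offset=[
    [0,0,-4.5],
    [0,-0.5,-13],
    [0,-2,-25],
    [0,-5,-38],
    [0,-9.5,-52],
    [0,-15.5,-65.5],
    [0,-22.5,-78.5],
    [0,-31,-90.5],
  ],
  rotation=[
    [0,0,0],
    [0,0,0],
    [0,0,0],
    [0,0,0],
    [0,0,0],
    [0,0,0],
    [0,0,0],
    [0,0,0],
  ],
)

```text
time_s: 22.25
tool_pos: [503.2, -242.9, 123.6]
orientation: [[0.976, 0.218, 0.003], [0.218, -0.976, -0.003], [0.002, 0.003, -1.0]]
wrist_force: [5.5, -4.2, -3.9]
width: 11.1
```

```bash
python3 -c "
from h import *
off(fl(np.pi-.66))
im=manip.capture('scene')[:,:,::-1]; cv2.imwrite('pics/f8.png',im)
for l in('amber_tray','nest_seat'):
  for x in manip.spot_point('scene',l): print(l,np.round(x['centre'],1),round(x['conf'],2))"
```

```text
t 22.25 [ 503.2 -242.9  123.6] F [ 5.5 -4.2 -3.9] w 11.1 yaw 0.2195 tilt [ 0.003  -0.0029]
[ 498.7 -241.9  121.7] -> [-4.1, -1.9, 1.8]
amber_tray [573.7 498.9  -1.4] 0.79
amber_tray [766.9 329.5   1.3] 0.71
amber_tray [ 486.6 -194.    54.9] 0.56
nest_seat [ 483.9 -189.4   52.3] 0.94
```

The network now sees the tray in the nest at z≈55 (52 expected), so it has dropped. Continuing the return swing.

Request:
jog_arm(
  claw=[4,4,4,4,4,4,4,4],
  offset=[
    [0,-9.5,-11.5],
    [0,-20,-21.5],
    [0,-32,-30.5],
    [0,-44.5,-38.5],
    [0,-58,-45],
    [0,-71.5,-50],
    [0,-86,-54],
    [0,-100.5,-56.5],
  ],
  rotation=[
    [0,0,0],
    [0,0,0],
    [0,0,0],
    [0,0,0],
    [0,0,0],
    [0,0,0],
    [0,0,0],
    [0,0,0],
  ],
)

```text
time_s: 23.07
tool_pos: [482.9, -146.2, 182.3]
orientation: [[0.976, 0.217, 0.008], [0.217, -0.976, -0.006], [0.006, 0.007, -1.0]]
wrist_force: [5.1, -6.1, 7.5]
width: 10.9
```

Request:
jog_arm(
  claw=[4,4,4,4,4,4,4,4],
  offset=[
    [0,-15,-1],
    [0,-29.5,-0.5],
    [0,-44,1.5],
    [0,-58.5,5],
    [0,-72.5,10],
    [0,-86,16.5],
    [0,-98.5,24],
    [0,-110.5,33],
  ],
  rotation=[
    [0,0,0],
    [0,0,0],
    [0,0,0],
    [0,0,0],
    [0,0,0],
    [0,0,0],
    [0,0,0],
    [0,0,0],
  ],
)

```text
time_s: 23.73
tool_pos: [458.7, -35.8, 146.9]
orientation: [[0.976, 0.218, 0.007], [0.218, -0.976, -0.001], [0.006, 0.002, -1.0]]
wrist_force: [9.5, -0.6, 2.5]
width: 11.1
```

```bash
python3 -c "
from h import *
off(*[fl(t) for t in (np.pi-2.26,.8,.7,.6,.5,.4,.3,.2,.1,0)])"
```

```text
t 23.73 [458.7 -35.8 146.9] F [ 9.5 -0.6  2.5] w 11.1 yaw 0.2197 tilt [ 0.0066 -0.0009]
[452.8 -35.9 145.2] -> [-5.8, -1.1, 1.6]
[450.9 -27.2 137.2] -> [-5.8, -10.2, 9.7]
[448.7 -17.3 126.3] -> [-5.9, -20.3, 20.5]
[446.7  -8.6 114.6] -> [-6.0, -29.3, 32.2]
[445.  -1. 102.] -> [-6.0, -37.0, 44.8]
[443.6   5.2  88.6] -> [-6.1, -43.5, 58.1]
[442.5  10.2  74.7] -> [-6.2, -48.6, 72.0]
[441.7  13.8  60.4] -> [-6.3, -52.3, 86.3]
[441.2  15.9  45.8] -> [-6.4, -54.5, 101.0]
[441.1  16.7  31. ] -> [-6.5, -55.3, 115.7]
```

Request:
jog_arm(
  claw=[4,4,4,4,4,4,4,4],
  offset=[
    [-0.5,-10,9.5],
    [-1,-20,20],
    [-1.5,-29,32],
    [-2,-37,44.5],
    [-2,-43.5,58],
    [-2,-48.5,72],
    [-2,-52,86],
    [-2,-54,97],
  ],
  rotation=[
    [0,0,0],
    [0,0,0],
    [0,0,0],
    [0,0,0],
    [0,0,0],
    [0,0,0],
    [0,0,0],
    [0,0,0],
  ],
)

```text
time_s: 24.4
tool_pos: [445.4, 16.6, 49.1]
orientation: [[0.976, 0.218, 0.007], [0.218, -0.976, 0.0], [0.007, 0.001, -1.0]]
wrist_force: [9.7, -1.4, 2.2]
width: 10.8
```

Request:
jog_arm(
  claw=[4,4,4,4,4,4,4,4],
  offset=[
    [0,-0.5,6],
    [0,-1,11],
    [0,-1,15],
    [0,-1,18],
    [0,-1,20],
    [0,-1,22],
    [0,-1,23],
    [0,-1,23],
  ],
  rotation=[
    [0,0,0],
    [0,0,0],
    [0,0,0],
    [0,0,0],
    [0,0,0],
    [0,0,0],
    [0,0,0],
    [0,0,0],
  ],
)

```text
time_s: 25.07
tool_pos: [445.3, 17.8, 28.9]
orientation: [[0.976, 0.218, 0.005], [0.218, -0.976, 0.001], [0.005, 0.0, -1.0]]
wrist_force: [-5.2, 5.0, 29.1]
width: 11.0
```

Stop reached, with 29 N on the rest. Releasing, lifting and backing away.

Request:
jog_arm(
  claw=[11,26,26,26,26,26,26,26],
  offset=[
    [0,0,-1],
    [0,0,-1.5],
    [0,0,-2],
    [0,0,-2],
    [0,0,-6],
    [0,0,-20],
    [0,0,-50],
    [0,0,-85],
  ],
  rotation=[
    [0,0,0],
    [0,0,0],
    [0,0,0],
    [0,0,0],
    [0,0,0],
    [0,0,0],
    [0,0,0],
    [0,0,0],
  ],
)

```text
time_s: 25.73
tool_pos: [439.2, 17.5, 108.9]
orientation: [[0.976, 0.218, -0.007], [0.218, -0.976, 0.0], [-0.006, -0.002, -1.0]]
wrist_force: [1.3, -0.6, 0.4]
width: 25.9
```

Request:
jog_arm(
  claw=[26,26,26,26,26,26,26,26],
  offset=[
    [0,0,-30],
    [0,0,-60],
    [0,0,-90],
    [0,-20,-100],
    [0,-50,-100],
    [0,-80,-100],
    [0,-105,-100],
    [0,-120,-100],
  ],
  rotation=[
    [0,0,0],
    [0,0,0],
    [0,0,0],
    [0,0,0],
    [0,0,0],
    [0,0,0],
    [0,0,0],
    [0,0,0],
  ],
)

```text
time_s: 26.4
tool_pos: [414.8, 136.4, 210.3]
orientation: [[0.976, 0.219, -0.001], [0.219, -0.976, 0.0], [-0.001, -0.001, -1.0]]
wrist_force: [1.0, 0.9, 0.8]
width: 25.8
```

```bash
python3 -c "
from h import *
off()
for c in ('scene','top'):
  im=manip.capture(c)[:,:,::-1]; cv2.imwrite('pics/f9%s.png'%c,im)
  for l in('amber_tray','handle','bottle','green_tray'):
    for x in manip.spot_point(c,l)[:4]: print(c,l,np.round(x['centre'],1),round(x['conf'],2))
A=cv2.imread('pics/f9scene.png')[170:290,150:270]; B=cv2.imread('pics/f9top.png')[190:310,280:400]
cv2.imwrite('pics/c9.png',cv2.resize(np.hstack([A,B]),None,fx=3.3,fy=3.3,interpolation=2))
M=lambda w,h,z,r:np.array([[sx*w/2,r+sy*h/2,z] for sx,sy in((-1,-1),(1,-1),(1,1),(-1,1))])@Rz(.2194).T+[473.3,-127.8,0]
P=np.vstack([M(110,70,52,-64),M(90,0.01,50,148)[:2]])
print(((proj('scene',P)-[150,170])*3.3).round().tolist()); print(((proj('top',P)-[280,190])*3.3+[396,0]).round().tolist())"
```

```text
t 26.4 [414.8 136.4 210.3] F [1.  0.9 0.8] w 25.8 yaw 0.2207 tilt [-0.001   0.0005]
scene amber_tray [573.9 497.7  -5.7] 0.91
scene amber_tray [ 485.5 -196.5   54.7] 0.77
scene amber_tray [764.8 328.7   3.3] 0.56
scene handle [440.8  22.7  52.1] 0.59
scene bottle [535.4 185.6   2.4] 0.89
scene green_tray [427.1 326.   -1.5] 0.89
top amber_tray [772.3 328.2  -2.8] 0.97
top amber_tray [ 484.5 -188.2   55.8] 0.93
top amber_tray [571.9 505.4   0.7] 0.6
top handle [443.2  17.4  47.5] 0.65
top bottle [542.  181.   -2.8] 0.84
[[69.0, 257.0], [180.0, 310.0], [226.0, 245.0], [116.0, 195.0], [236.0, 58.0], [322.0, 93.0]]
[[714.0, 224.0], [683.0, 92.0], [601.0, 109.0], [630.0, 242.0], [414.0, 273.0], [392.0, 163.0]]
```

View pics/c9.png

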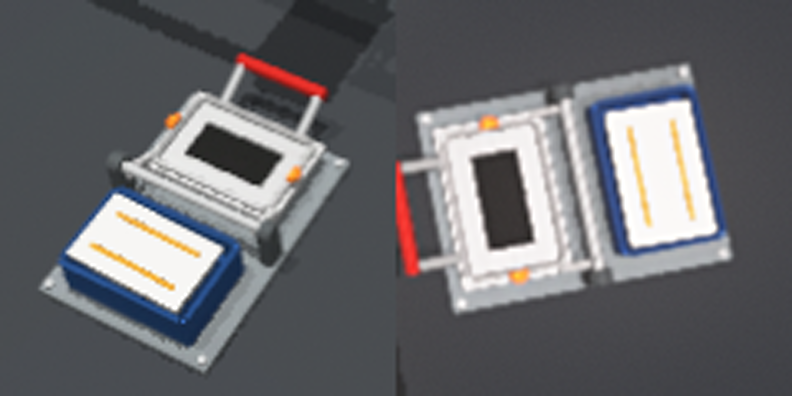

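The tray lies face-down in the nest, showing its white underside with the two amber lines. The corners near (182,310) and (226,243) match the predicted (180,310) and (226,245). The empty flipper is flat, with the red bar's ends at (238,58) and (326,93) against a predicted (236,58) and (322,93). The arm is clear, so I'm handing in.

```bash
python3 -c "
from workcell import manip
print(manip.finish_job())"
```

```text
the job is handed in; nothing more can be done
None
```

The job is done and handed in at about 27 s of the 72 s allowed. I swung the flipper flat on its rest, seated the amber tray face-up in the pocket and let go of it. I then swung the flipper over by its handle until it pressed on the stop, regripped once, and swung it back empty to its rest, pressing until it stopped.

**Last checks:**
- **Tray:** both cameras show it flat and face-down in the blue nest. Its corners in the scene view are within about 1 mm of the predicted spot at 52 mm height. The network put its origin 3 to 4 mm high (about 55 mm), which is within its stated accuracy.
- **Flipper:** it is empty and flat, and its handle is where angle 0 puts it.
- **Bystanders:** the bottle and green tray read within about 6 mm of their starting positions, close to the network's accuracy. I did not measure the dish stack and tip box again, but the arm never worked near them.
- **Forces and contact:** the highest wrist force read at the end of a move was about 30 N, against the 120 N limit. The arm is touching nothing.

**Small deviations:**
- The tray met the pocket wall with about 10 N of sideways force while seating. I eased it by trying a small shift.
- The fingers slid 5 mm on the handle while pressing at the far stop, which is why I regripped.
- During the swing back, the grip drifted about 6 mm along the bar, away from the struts.

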